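Lay out the bakery's display tray

ROBOT

A 6-joint arm with a two-finger parallel gripper is mounted at the origin on the work surface. World frame = base frame: x ahead of the robot, y to its left, z up, the work surface at z = 0. Lengths are in m, angles in rad, forces in N, time in s.
With the tool pointing down it reaches from about 0.25 to 0.725 m from the base axis. Payload 4 kg.
Tool frame: the origin (TCP) lies midway between the tips of the shut fingers; the grasp point (between the pads) lies 19 mm behind it (bot.grip_point_offset is the distance from the TCP to the grasp point, in m); z points along the fingers, y is the line along which they close (so a half turn about z gives the same grasp; the last joint's range is limited). The gripper opens to 85 mm and grips with 20 to 120 N. Pads are 22 mm wide; open, the fingers measure 114 mm over their backs; the gripper's body (76 mm by 85 mm) begins 54 mm behind the grasp point. The pads swing forward as they close: fully open they stand 13 mm farther back than shut.
Start: joints at [1.304, 0.241, 0.005, 1.335, 0, 1.571], TCP at [0.132, 0.482, 0.231] pointing down, gripper open.
Joint ranges: [-2.72, 2.72], [-1.05, 1.87], [-1.09, 1.28], [-1.99, 2.15], [-1.42, 1.44], [-3.14, 3.14]. Speed limits (rad/s): [2.79, 2.79, 3.14, 3.14, 3.14, 3.14].

INTERFACE

Orientations are given as a unit quaternion [x, y, z, w].
In Python, from workcell import bot gives the robot as it stands.
- The arm moves only by the tool step_arm, never from a script. Its argument "targets" is text: rows parted by semicolons, each of 7 numbers parted by spaces: the opening, from -1 (shut) to 1 (fully open), so that 0 is half open, then the shift along the world's x, y, z normalised to -1 to 1, where 1 is 0.5 m, then the turn, a rotation vector about the world's x, y, z normalised to -1 to 1, where 1 is pi/4 rad. In form: gripper x y z wx wy wz; .... A call has 1 to 10 rows; each row is the pose to reach, as a shift and turn from the pose commanded when the call began; what a row does not reach only later rows make up. A row lasts 1/12 s, in which the tool goes at most 41.7 mm and 7.16 degrees, less where a joint would pass 70% of its speed; a pose out of reach is approached as far as the arm can. A call with a number of a shift or a turn outside -1 to 1 is refused whole. A call with a gripper value outside its range is refused whole. The fingers move at their own pace and stop on an object; the grip force is fixed at half the most. Time passes only in rows, so rows that repeat a pose let the fingers close. It gives the time, the measured TCP pose, the force, the opening and the grip force at its end, in the units of the state.
- bot.get_obs(): the state, without advancing time (a new reading comes with each control period).
- bot.camera(name): name is "scene" or "top" or "wrist"; returns the picture (400x640x3 uint8, red, green, blue); there is no depth.
- bot.camera_info(name): a dict with "vertical_fov" (degrees; the focal length in pixels is half the picture's height over the tangent of half this angle, whatever the lens; pixels are square), "cx", "cy" (the principal point, pixels), "pose" (4x4, takes a point from camera to world coordinates). Camera axes: x right, y up, looking along -z (the intrinsics and any distortion apply to the point x, -y, -z); pixel columns grow to the right and rows downward; lengths in m; the calibration is good to about 2 mm. The wrist camera is an equidistant fisheye: a pixel r from the principal point sees the ray r / f radians off the axis. A picture is of the moment at which its call begins: read the wrist's pose just before it. camera_info takes no time and is no camera call; for the wrist camera it gives the pose at the moment of the call.
- bot.job_done(): hands the job in; it is judged then, once.
The state is a dict: "clock": time; "joint_pos": joint angles; "joint_vel": joint speeds; "tau": joint torques, N m; "eef_pos": TCP position; "tool_rot": TCP orientation; "ft_force": force on the tool from outside, world axes, zero at the start; "ft_torque": the same for the moment, N m; "grip_width": finger opening in m; "grasp_force": force on a finger pad.
Only numpy, scipy, OpenCV 4.12 (cv2) and the standard library are available. Lean on these libraries where they do the work, as an engineer would, in place of code of your own. Each camera call takes 0.05 s, during which the arm holds its last target. There are 200 camera calls.

TASK

Lay out the display tray: take each of the four breads from the wooden board and set it, right side up, on the white paper in the dark tray that is cut to its shape. Each bread should lie centred on its own paper and, if long, along it, with no edge hanging over. Set the breads down rather than dropping them, and leave the steel shaker and the jam jar where they are.

Things in the scene. Friction and masses are not known exactly. Their poses are not given: they have to be found in the camera images.
- ring_bread: Golden sesame bread ring, hard-baked and rigid, 130 mm outside, hole 70 mm, its limb a round bar 30 mm thick whose centre line is a circle of radius 50 mm, 30 mm high, about 120 g. Best gripped across the limb. The origin is the centre of the ring at the height of its underside, z up. It starts lying on the flat wooden bread board (top 16 mm above the table), underside down.
- round_bun: Small golden round crusty bun, rigid, 62 mm across, nearly upright sides up to 24 mm, domed top 40 mm high, about 70 g. The origin is the centre of the underside, z up.  It starts lying on the flat wooden bread board (top 16 mm above the table), underside down.
- oval_roll: Dark brown oval ribbed roll, rigid, 114 mm long (x), 58 mm wide (y) at the middle, 43 mm high, about 110 g. The origin is the centre of the underside, z up. x along its length. It starts lying on the flat wooden bread board (top 16 mm above the table), underside down.
- bread_stick: Pale straight crusty bread stick, rigid, 170 mm long (x), 32 mm wide (y), 28 mm high, about 90 g. The origin is the centre of the underside, z up. x along its length. It starts lying on the flat wooden bread board (top 16 mm above the table), underside down.
- paper_ring: White paper for the ring: 150 mm disc with a 50 mm dark hole in the middle. It is 1 mm thin, lies flat on the floor of the dark baking tray and does not move. The origin is its centre at the height of the tray's floor, which is where the underside of the bread comes to rest (3 mm above the table). The tray's rim is 10 mm above the table.
- paper_round: Small white round paper, 82 mm across, for the round bun. It is 1 mm thin, lies flat on the floor of the dark baking tray and does not move. The origin is its centre at the height of the tray's floor, which is where the underside of the bread comes to rest (3 mm above the table). The tray's rim is 10 mm above the table.
- paper_oval: White oval paper, 135 mm long (x) by 78 mm wide (y), for the oval roll. It is 1 mm thin, lies flat on the floor of the dark baking tray and does not move. The origin is its centre at the height of the tray's floor, which is where the underside of the bread comes to rest (3 mm above the table). The tray's rim is 10 mm above the table.
- paper_long: White rectangular paper, 190 mm long (x) by 52 mm wide (y), for the bread stick. It is 1 mm thin, lies flat on the floor of the dark baking tray and does not move. The origin is its centre at the height of the tray's floor, which is where the underside of the bread comes to rest (3 mm above the table). The tray's rim is 10 mm above the table.
- sugar_shaker: Bystander: upright steel sugar shaker, 64 mm across, 80 mm high, standing loose beyond the tray and board. The origin is the centre of the underside, z up. Leave it alone.
- jam_jar: Bystander: upright amber jam jar, 68 mm across, 70 mm high, standing loose beyond the tray and board. The origin is the centre of the underside, z up. Leave it alone.
Mind the look-alikes: they are no part of the job. Leave any red look-alike of the round_bun alone.

How it is judged:
By the outcome, as a careful person would: the job done as asked, in the order asked, and still so for the second after the job is handed in, with the robot touching nothing.
It also fails if it takes over 102 s, if anything falls off the work surface, if the arm or the gripper's body presses on something with over 40 N, if the wrist force passes 120 N, or if a joint passes its speed limit or range.

## Working session

There is one attempt and no reset: what is moved stays moved. The work goes in short steps, Python scripts to look and compute and a tool call to move; the robot and the scene stay as the last step left them, time stands still between calls to the robot, and variables do not carry over. Pictures are saved under pics/ and viewed, at most 14 in all, crops included, and the job is handed in when it is done.

Besides the shell and the picture viewer there is one more tool, called after "Call:" as name(argument=value, ...) on one line, values as JSON. step_arm: Moves the arm, as the interface text tells. Scaled input: -1 to 1 covers 0.5 m each way for a shift and pi/4 rad each way for a turn. Its arguments: {"type":"object","properties":{"targets":{"type":"string"}},"required":["targets"]}

```bash
mkdir -p pics; ls; python3 - <<'E'
from workcell import bot
import cv2
for n in("top","scene"):
    i=bot.camera(n); cv2.imwrite(f"pics/{n}0.png",i[:,:,::-1]); print(n,bot.camera_info(n))
print(bot.get_obs())
E
```

```text
pics
top {'vertical_fov': 52.38539650425989, 'cx': 312.19994905765543, 'cy': 192.1739913887742, 'pose': array([[ 0.01162288,  0.98503129, -0.17198335,  0.32601376],
       [-0.99978399,  0.01441171,  0.01497597,  0.01506021],
       [ 0.01723037,  0.17177214,  0.98498601,  1.09077368],
       [ 0.        ,  0.        ,  0.        ,  1.        ]])}
scene {'vertical_fov': 48.361140586947734, 'cx': 320.62252742386795, 'cy': 201.78847609871045, 'pose': array([[ 0.77600686, -0.40454734,  0.48389544,  1.22413519],
       [ 0.63067873,  0.48845657, -0.60303774, -0.87601589],
       [ 0.00759541,  0.77314399,  0.63418506,  0.98378207],
       [ 0.        ,  0.        ,  0.        ,  1.        ]])}
{'clock': 0.1, 'joint_pos': array([ 1.30398751e+00,  2.41325643e-01,  3.86016885e-03,  1.33521798e+00,
       -6.58905930e-06,  1.57080987e+00]), 'joint_vel': array([ 3.14560623e-05, -7.50004363e-04,  2.46105671e-03,  3.28333376e-04,
        1.90742358e-04,  1.92222347e-03]), 'tau': array([-5.64956065e-05, -3.73138762e+01,  2.53009504e+01,  1.08461111e-02,
       -3.11890187e-05,  1.30336079e-05]), 'eef_pos': array([0.13167829, 0.48175601, 0.23050845]), 'tool_rot': array([ 1.33015715e-01,  9.91113480e-01, -9.35617318e-04, -1.22230708e-04]), 'ft_force': array([-1.00696821, -0.12836249,  0.14047967]), 'ft_torque': array([-0.06659847,  0.03591272,  0.02454772]), 'grasp_force': 0.0, 'grip_width': 0.08551546633878876}
```

View pics/top0.png

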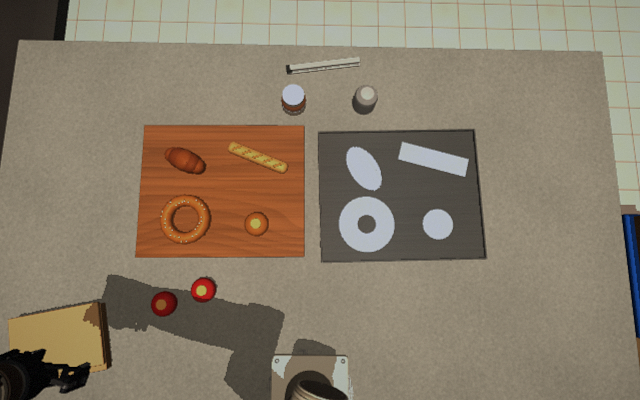

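View pics/scene0.png

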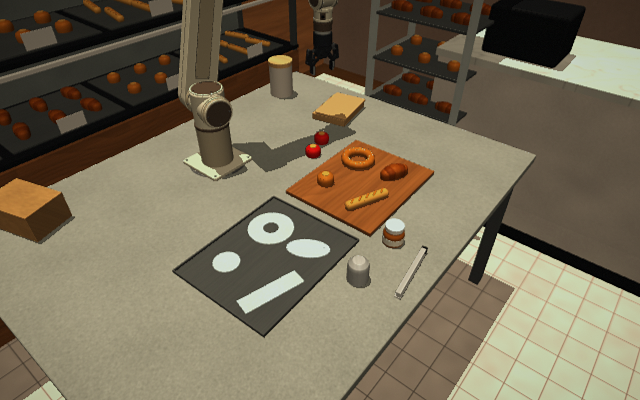

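The top picture shows the board on the left with the ring (186,219), oval roll (185,160), stick (258,157) and golden bun (257,224). The tray's papers are ring (367,224), oval (364,169), long (434,159) and round (438,224). The jar is at (293,98) and the shaker at (366,97).

Candidates for the bun are the golden one (257,224) on the board, and the red ones at (163,304) and (203,290). By the description it is the golden one. Next I segment and check that in a crop.

```bash
cat > h.py <<'E'
from workcell import bot
import numpy as np, cv2
def ray(name,px,info=None):
    i=info or bot.camera_info(name); px=np.atleast_2d(np.asarray(px,float))
    f=200/np.tan(np.radians(i["vertical_fov"]/2)); d=(px-[i["cx"],i["cy"]])/f
    if name=="wrist":
        r=np.linalg.norm(d,axis=1); s=np.where(r>1e-9,np.sin(r)/np.maximum(r,1e-9),1)
        c=np.c_[d[:,0]*s,-d[:,1]*s,-np.cos(r)]
    else: c=np.c_[d[:,0],-d[:,1],-np.ones(len(d))]
    return i["pose"][:3,3],c@i["pose"][:3,:3].T
def world(name,px,z,info=None):
    o,d=ray(name,px,info); return (o+d*((z-o[2])/d[:,2])[:,None])
def shape(name,mask,z,info=None):
    "biggest blob's centre, size and axis on the plane z"
    c=max(cv2.findContours(mask.astype(np.uint8),0,cv2.CHAIN_APPROX_NONE)[0],key=cv2.contourArea)
    w=(world(name,c[:,0,:],z,info)[:,:2]*1e4).astype(np.float32)
    m=cv2.moments(w.reshape(-1,1,2)); r=cv2.minAreaRect(w)
    a=.5*np.arctan2(2*m["mu11"],m["mu20"]-m["mu02"])
    return np.round([m["m10"]/m["m00"]/1e4,m["m01"]/m["m00"]/1e4],4),np.round(np.array(r[1])/1e4,4),round(float(np.degrees(a)),1)
E
python3 - <<'E'
from h import *
im=bot.camera("top"); R,G,B=[im[:,:,k].astype(int) for k in range(3)]
white=(im.min(2)>150)
P=dict(paper_oval=(340,140,388,196),paper_long=(392,136,474,182),paper_ring=(330,190,402,257),paper_round=(415,200,462,246))
for n,(a,b,c,d) in P.items():
    m=np.zeros_like(white);m[b:d,a:c]=white[b:d,a:c];print(n,shape("top",m,.004))
# bread: grabcut
Q=dict(ring_bread=((157,190,214,247),.031),round_bun=((240,207,274,240),.03),oval_roll=((160,143,210,178),.036),bread_stick=((223,137,293,177),.028))
vis=im[120:262,130:310,::-1].copy()
for n,((a,b,c,d),z) in Q.items():
    m=np.zeros((400,640),np.uint8);cv2.grabCut(im[:,:,::-1].copy(),m,(a,b,c-a,d-b),np.zeros((1,65)),np.zeros((1,65)),6,cv2.GC_INIT_WITH_RECT)
    m=(m&1);print(n,shape("top",m,z))
    cs=cv2.findContours(m,0,1)[0]; cv2.drawContours(vis,cs,-1,(255,255,0),1,offset=(-130,-120))
a=im[120:262,130:310,::-1]
cv2.imwrite("pics/seg.png",cv2.resize(np.vstack([a,vis]),None,fx=2.1,fy=2.1,interpolation=0))
E
```

```text
paper_oval (array([ 0.5853, -0.1418]), array([0.1341, 0.075 ]), 31.9)
paper_long (array([ 0.6144, -0.3348]), array([0.1886, 0.0507]), 75.6)
paper_ring (array([ 0.432 , -0.1476]), array([0.1454, 0.1456]), 43.4)
paper_round (array([ 0.4344, -0.3396]), array([0.0755, 0.0789]), 73.7)
ring_bread (array([0.4353, 0.327 ]), array([0.1267, 0.1303]), -68.7)
round_bun (array([0.4258, 0.1441]), array([0.0627, 0.0627]), -20.9)
oval_roll (array([0.5913, 0.3378]), array([0.1194, 0.0591]), 65.5)
bread_stick (array([0.6062, 0.148 ]), array([0.1664, 0.0279]), 68.3)
```

View pics/seg.png

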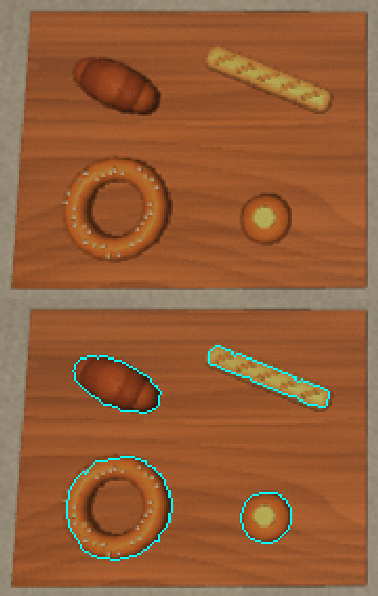

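The crop confirms it: outlines fit all four breads and their sizes match the description. The golden bun on the board is the right one. I move above it now.

Call:
step_arm(targets="1 0.588 -0.675 -0.1 0 0 0;1 0.588 -0.675 -0.1 0 0 0;1 0.588 -0.675 -0.1 0 0 0;1 0.588 -0.675 -0.1 0 0 0;1 0.588 -0.675 -0.1 0 0 0;1 0.588 -0.675 -0.1 0 0 0;1 0.588 -0.675 -0.1 0 0 0;1 0.588 -0.675 -0.1 0 0 0;1 0.588 -0.675 -0.1 0 0 0;1 0.588 -0.675 -0.1 0 0 0")

```text
clock: 0.98
eef_pos: [0.4046, 0.1682, 0.1848]
tool_rot: [0.133, 0.991, 0.0, 0.0]
ft_force: [0.7, 0.7, 0.3]
grip_width: 0.0849
grasp_force: 0.0
```

Call:
step_arm(targets="1 0 0 0 0 0 0;1 0 0 0 0 0 0;1 0 0 0 0 0 0")

```text
clock: 1.23
eef_pos: [0.4034, 0.1699, 0.1847]
tool_rot: [0.134, 0.991, -0.0, -0.001]
ft_force: [-0.0, 0.4, -0.6]
grip_width: 0.0856
grasp_force: 0.0
```

```bash
python3 - <<'E'
from h import *
o=bot.get_obs();i=bot.camera_info("wrist");im=bot.camera("wrist");print(o["eef_pos"],i);cv2.imwrite("pics/w1.png",im[:,:,::-1])
E
```

```text
[0.40339192 0.16989874 0.18473428] {'vertical_fov': 65.70646984690485, 'cx': 326.99542807888173, 'cy': 203.17686172430743, 'pose': array([[ 2.64684503e-01, -9.31669044e-01, -2.48867246e-01,
         3.40069181e-01],
       [ 9.64335059e-01,  2.55741154e-01,  6.82228343e-02,
         1.86164357e-01],
       [ 8.44939291e-05, -2.58048938e-01,  9.66131843e-01,
         3.27922029e-01],
       [ 0.00000000e+00,  0.00000000e+00,  0.00000000e+00,
         1.00000000e+00]])}
```

View pics/w1.png

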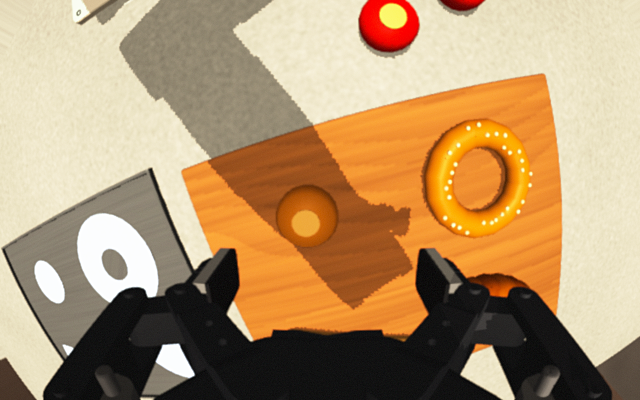

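The wrist view shows the bun at (306,215) with its pale cap at (306,223), and the ring hole at (478,179). I cross-check these positions against the top camera.

```bash
python3 - <<'E'
from h import *
print(world("wrist",[306.5,215.5],.03),world("wrist",[306,224],.056),world("wrist",[478,178],.031), world("wrist",[116,263],.004))
print(world("top",[255.5,223.2],.056))
E
```

```text
[[0.42363058 0.14249715 0.03      ]] [[0.42412742 0.14357514 0.056     ]] [[0.43179231 0.32723393 0.031     ]] [[ 0.42932197 -0.14305583  0.004     ]]
[[0.42447102 0.14263459 0.056     ]]
```

Call:
step_arm(targets="1 0.043 -0.054 0 0 0 0;1 0.043 -0.054 -0.08 0 0 0;1 0.043 -0.054 -0.16 0 0 0;1 0.043 -0.054 -0.23 0 0 0;1 0.043 -0.054 -0.29 0 0 0;1 0.043 -0.054 -0.325 0 0 0;1 0.043 -0.054 -0.339 0 0 0;-1 0.043 -0.054 -0.339 0 0 0;-1 0.043 -0.054 -0.339 0 0 0;-1 0.043 -0.054 -0.339 0 0 0")

```text
clock: 2.12
eef_pos: [0.4265, 0.1443, 0.0174]
tool_rot: [0.132, 0.991, 0.001, 0.001]
ft_force: [0.1, 0.6, 0.1]
grip_width: 0.0597
grasp_force: 64.5
```

Call:
step_arm(targets="-1 0 0 0 0 0 0;-1 0 0 0 0 0 0;-1 0 0 0 0 0 0")

```text
clock: 2.37
eef_pos: [0.4266, 0.1438, 0.017]
tool_rot: [0.133, 0.991, 0.001, 0.001]
ft_force: [-0.2, 1.7, 6.3]
grip_width: 0.0598
grasp_force: 65.3
```

Call:
step_arm(targets="-1 0 0 0.07 0 0 0;-1 0 0 0.15 0 0 0;-1 0.004 -0.08 0.16 0 0 0;-1 0.008 -0.16 0.16 0 0 0;-1 0.012 -0.24 0.16 0 0 0;-1 0.014 -0.32 0.16 0 0 0;-1 0.016 -0.4 0.16 0 0 0;-1 0.018 -0.48 0.16 0 0 0;-1 0.018 -0.56 0.16 0 0 0;-1 0.018 -0.64 0.16 0 0 0")

```text
clock: 3.2
eef_pos: [0.4339, -0.179, 0.0959]
tool_rot: [0.133, 0.991, -0.0, 0.0]
ft_force: [0.9, 0.5, -0.6]
grip_width: 0.06
grasp_force: 65.5
```

Call:
step_arm(targets="-1 0 -0.08 0 0 0 0;-1 0 -0.16 0 0 0 0;-1 0 -0.24 0 0 0 0;-1 0 -0.3 0 0 0 0;-1 0 -0.326 0 0 0 0;-1 0 -0.326 0 0 0 0;-1 0 -0.326 -0.05 0 0 0;-1 0 -0.326 -0.1 0 0 0;-1 0 -0.326 -0.14 0 0 0;-1 0 -0.326 -0.14 0 0 0")

```text
clock: 4.03
eef_pos: [0.4312, -0.3359, 0.0214]
tool_rot: [0.132, 0.991, 0.003, -0.004]
ft_force: [-0.2, 1.0, -0.9]
grip_width: 0.0597
grasp_force: 65.5
```

Call:
step_arm(targets="-1 0.008 -0.006 -0.014 0 0 0;-1 0.008 -0.006 -0.026 0 0 0;-1 0.008 -0.006 -0.032 0 0 0;-1 0.008 -0.006 -0.032 0 0 0")

```text
clock: 4.37
eef_pos: [0.4387, -0.3428, 0.0098]
tool_rot: [0.133, 0.991, -0.0, 0.0]
ft_force: [0.5, 0.2, -0.8]
grip_width: 0.06
grasp_force: 65.5
```

Call:
step_arm(targets="-1 0 0 0 0 0 0;-1 0 0 0 0 0 0")

```text
clock: 4.53
eef_pos: [0.4387, -0.3432, 0.0103]
tool_rot: [0.133, 0.991, -0.0, 0.001]
ft_force: [-0.0, 0.1, -0.7]
grip_width: 0.0596
grasp_force: 65.5
```

```bash
python3 - <<'E'
from h import *
o=bot.get_obs();print(o["eef_pos"],o["ft_force"],o["joint_vel"].round(3))
im=bot.camera("top");print(bot.get_obs()["eef_pos"]);cv2.imwrite("pics/t2.png",cv2.resize(im[120:270,310:500,::-1],None,fx=4,fy=4))
E
```

```text
[ 0.43874105 -0.34318978  0.01030013] [-0.0474394   0.12088281 -0.71473766] [-0.003 -0.002 -0.001  0.001 -0.001  0.   ]
[ 0.4387102  -0.34323777  0.01027665]
```

View pics/t2.png

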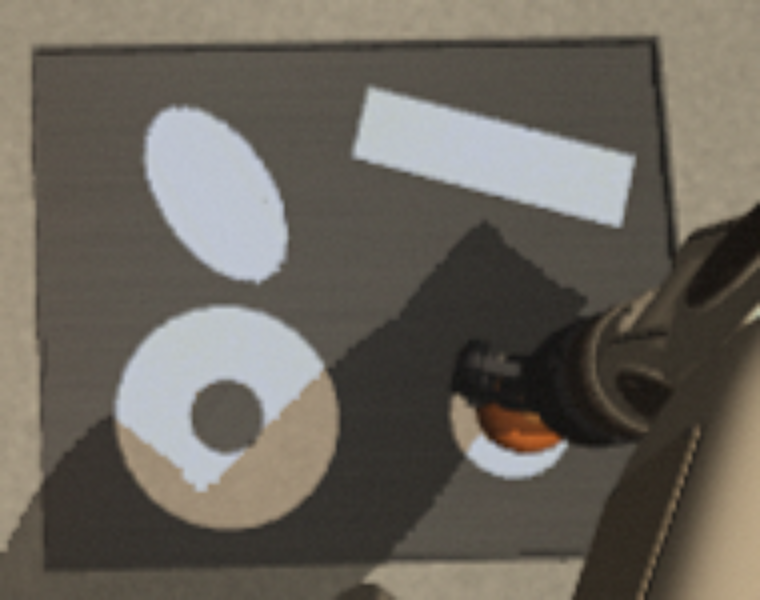

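The bun is over the round paper, about 4 mm too far in x. I correct that and lower it the last 6 mm.

Call:
step_arm(targets="-1 -0.008 0.007 -0.006 0 0 0;-1 -0.008 0.007 -0.01 0 0 0;-1 -0.008 0.007 -0.012 0 0 0;-1 -0.008 0.007 -0.012 0 0 0")

```text
clock: 4.92
eef_pos: [0.4335, -0.3388, 0.004]
tool_rot: [0.133, 0.991, 0.0, -0.001]
ft_force: [-3.2, 2.1, 5.2]
grip_width: 0.0594
grasp_force: 66.1
```

Call:
step_arm(targets="-1 0 0 0 0 0 0;-1 0 0 0 0 0 0")

```text
clock: 5.08
eef_pos: [0.4335, -0.3388, 0.004]
tool_rot: [0.133, 0.991, 0.0, -0.001]
ft_force: [-2.9, 2.4, 5.7]
grip_width: 0.0597
grasp_force: 66.1
```

Call:
step_arm(targets="1 0 0 0 0 0 0;1 0 0 0 0 0 0;1 0 0 0 0 0 0;1 0 0 0 0 0 0;1 0 0 0.04 0 0 0;1 0 0 0.1 0 0 0;1 0 0 0.18 0 0 0;1 0 0 0.25 0 0 0;1 0 0.05 0.25 0 0 0.1;1 0.01 0.12 0.25 0 0 0.25")

```text
clock: 5.92
eef_pos: [0.4412, -0.2824, 0.1317]
tool_rot: [0.035, 0.999, -0.002, 0.003]
ft_force: [0.4, -0.2, -0.5]
grip_width: 0.0856
grasp_force: 0.0
```

Call:
step_arm(targets="1 0.3 1 0 0 0 0.75;1 0.3 1 0 0 0 0.75;1 0.3 1 0 0 0 0.75;1 0.3 1 0 0 0 0.75;1 0.3 1 0 0 0 0.75;1 0.3 1 0 0 0 0.75;1 0.3 1 0 0 0 0.75;1 0.3 1 0 0 0 0.75;1 0.3 1 0 0 0 0.75;1 0.3 1 0 0 0 0.75")

```text
clock: 6.75
eef_pos: [0.5593, 0.1218, 0.1285]
tool_rot: [-0.257, 0.967, -0.0, 0.0]
ft_force: [0.7, -0.8, -0.5]
grip_width: 0.0854
grasp_force: 0.0
```

Call:
step_arm(targets="1 0 0 0 0 0 0.4;1 0 0 0 0 0 0.79;1 0 0 0 0 0 0.79;1 0 0 0 0 0 0.79;1 0 0 0 0 0 0.79;1 0 0 0 0 0 0.79;1 0 0 0 0 0 0.79")

```text
clock: 7.33
eef_pos: [0.559, 0.1197, 0.1283]
tool_rot: [-0.538, 0.843, 0.0, -0.0]
ft_force: [-0.1, 0.0, 0.7]
grip_width: 0.0856
grasp_force: 0.0
```

```bash
cat >> h.py <<'E'
def state(tx=None,ty=None):
    o=bot.get_obs();x,y,z,w=o["tool_rot"];p=o["eef_pos"]
    print("tcp",p.round(4),"yang",np.degrees(np.arctan2(1-2*(x*x+z*z),2*(x*y-z*w))).round(2),"q6",o["joint_pos"][5].round(2))
    if tx: print("shift",((np.array([tx,ty])-p[:2])/.5).round(3))
E
python3 - <<'E'
from h import *
state(.590,.338)
im=bot.camera("top");R=[430-30,190,480,250]
cv2.imwrite("pics/t3.png",cv2.resize(im[120:270,310:500,::-1],None,fx=4,fy=4,interpolation=cv2.INTER_CUBIC))
E
```

```text
tcp [0.559  0.1197 0.1283] yang 155.09 q6 -0.93
shift [0.062 0.437]
```

View pics/t3.png

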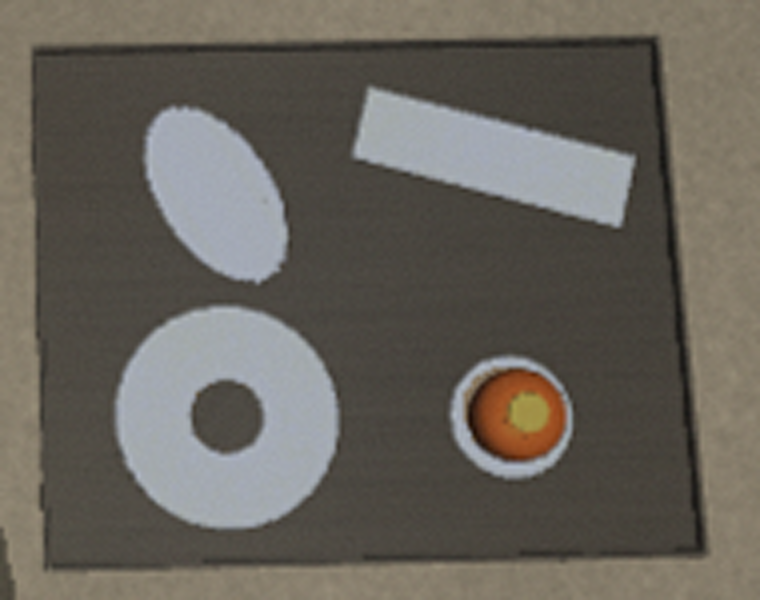

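```bash
python3 - <<'E'
from h import *
print(world("top",[442.2,222.9],.043),world("top",[310+512/4,120+417/4],.004), world("top",[310+518/4,120+415/4],.02))
E
```

```text
[[ 0.43291738 -0.33938518  0.043     ]] [[ 0.43310284 -0.34105295  0.004     ]] [[ 0.43290798 -0.33986572  0.02      ]]
```

Call:
step_arm(targets="1 0.062 0.437 0 0 0 0.01;1 0.062 0.437 0 0 0 0.01;1 0.062 0.437 0 0 0 0.01;1 0.062 0.437 0 0 0 0.01;1 0.062 0.437 0 0 0 0.01;1 0.062 0.437 0 0 0 0.01;1 0.062 0.437 0 0 0 0.01;1 0.062 0.437 0 0 0 0.01;1 0.062 0.437 0 0 0 0.01")

```text
clock: 8.13
eef_pos: [0.5898, 0.337, 0.1282]
tool_rot: [-0.542, 0.841, -0.0, -0.001]
ft_force: [0.3, -0.1, -0.0]
grip_width: 0.0856
grasp_force: 0.0
```

```bash
python3 - <<'E'
from h import *
state(.590,.338)
i=bot.camera_info("wrist");im=bot.camera("wrist");cv2.imwrite("pics/w2.png",im[:,:,::-1])
E
```

```text
tcp [0.5898 0.337  0.1282] yang 155.61 q6 -0.63
shift [0.    0.002]
```

View pics/w2.png

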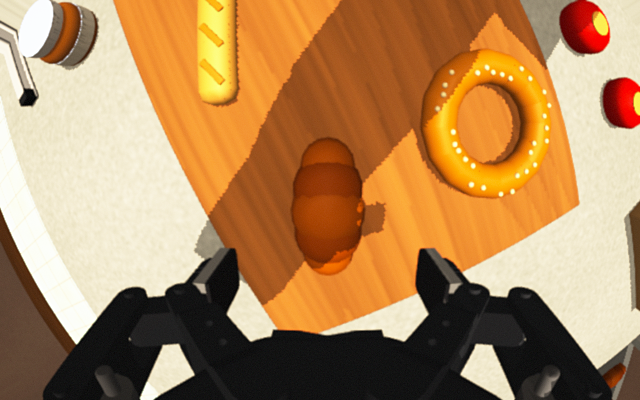

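The bun sits within 2 mm of its paper's centre. In the wrist view the roll spans rows 138 to 275 at column 328 and lies along the hand.

```bash
python3 - <<'E'
from h import *
a=world("wrist",[[328,138],[331,275]],.034);print(a,a.mean(0),a[0]-a[1],np.degrees(np.arctan2(*(a[0]-a[1])[1::-1])))
E
```

```text
[[0.56693848 0.28737521 0.034     ]
 [0.61233997 0.39385269 0.034     ]] [0.58963923 0.34061395 0.034     ] [-4.54014893e-02 -1.06477486e-01 -2.77555756e-17] -113.09316725322068
```

Call:
step_arm(targets="1 0 0.004 -0.06 0 0 0;1 0 0.004 -0.12 0 0 0;1 0 0.004 -0.17 0 0 0;1 0 0.004 -0.205 0 0 0;1 0 0.004 -0.222 0 0 0;1 0 0.004 -0.224 0 0 0;-1 0 0.004 -0.224 0 0 0;-1 0 0.004 -0.224 0 0 0;-1 0 0.004 -0.224 0 0 0;-1 0 0.004 -0.224 0 0 0")

```text
clock: 9.02
eef_pos: [0.5918, 0.3409, 0.0194]
tool_rot: [-0.542, 0.84, -0.0, 0.002]
ft_force: [0.3, -0.4, 5.4]
grip_width: 0.056
grasp_force: 64.2
```

Call:
step_arm(targets="-1 0 0 0 0 0 0;-1 0 0 0 0 0 0;-1 0 0 0 0 0 0")

```text
clock: 9.27
eef_pos: [0.5917, 0.3409, 0.0194]
tool_rot: [-0.542, 0.84, -0.0, 0.002]
ft_force: [0.5, -0.3, 6.7]
grip_width: 0.0558
grasp_force: 64.3
```

```bash
python3 - <<'E'
from h import *
state(.585,-.142)
E
```

```text
tcp [0.5917 0.3409 0.0194] yang 155.7 q6 -0.62
shift [-0.013 -0.966]
```

Call:
step_arm(targets="-1 0 0 0.07 0 0 0;-1 0 0 0.14 0 0 0;-1 0 -0.08 0.16 0 0 -0.1;-1 0 -0.16 0.16 0 0 -0.2;-1 0 -0.24 0.16 0 0 -0.3;-1 0 -0.32 0.16 0 0 -0.4;-1 0 -0.4 0.16 0 0 -0.5;-1 0 -0.48 0.16 0 0 -0.6;-1 0 -0.56 0.16 0 0 -0.7;-1 0 -0.64 0.16 0 0 -0.75")

```text
clock: 10.1
eef_pos: [0.5898, 0.0185, 0.097]
tool_rot: [-0.274, 0.962, -0.0, 0.0]
ft_force: [1.6, -0.6, -2.2]
grip_width: 0.0562
grasp_force: 64.5
```

Call:
step_arm(targets="-1 -0.006 -0.08 0 0 0 0;-1 -0.013 -0.16 0 0 0 0;-1 -0.013 -0.24 0 0 0 0;-1 -0.013 -0.29 0 0 0 0;-1 -0.013 -0.29 0 0 0 0;-1 -0.013 -0.29 0 0 0 0;-1 -0.013 -0.29 0 0 0 0")

```text
clock: 10.68
eef_pos: [0.5834, -0.1244, 0.0966]
tool_rot: [-0.275, 0.961, 0.0, 0.0]
ft_force: [0.1, 0.8, -1.6]
grip_width: 0.0557
grasp_force: 64.5
```

```bash
python3 - <<'E'
from h import *
state(.585,-.140)
E
```

```text
tcp [ 0.5834 -0.1244  0.0966] yang 121.96 q6 -0.77
shift [ 0.003 -0.031]
```

Call:
step_arm(targets="-1 0.003 -0.031 0 0 0 0;-1 0.003 -0.031 -0.06 0 0 0;-1 0.003 -0.031 -0.11 0 0 0;-1 0.003 -0.031 -0.15 0 0 0;-1 0.003 -0.031 -0.165 0 0 0;-1 0.003 -0.031 -0.165 0 0 0;-1 0.003 -0.031 -0.165 0 0 0")

```text
clock: 11.27
eef_pos: [0.5854, -0.1397, 0.0143]
tool_rot: [-0.276, 0.961, -0.0, -0.0]
ft_force: [0.8, 0.5, -1.3]
grip_width: 0.0555
grasp_force: 64.5
```

```bash
python3 - <<'E'
from h import *
state(.585,-.140)
E
```

```text
tcp [ 0.5854 -0.1397  0.0143] yang 122.04 q6 -0.79
shift [-0.001 -0.001]
```

Call:
step_arm(targets="-1 0 0 -0.006 0 0 0;-1 0 0 -0.011 0 0 0;-1 0 0 -0.015 0 0 0;-1 0 0 -0.015 0 0 0;-1 0 0 -0.015 0 0 0")

```text
clock: 11.68
eef_pos: [0.5852, -0.1404, 0.0069]
tool_rot: [-0.275, 0.961, -0.0, 0.0]
ft_force: [0.3, 0.7, -1.5]
grip_width: 0.0559
grasp_force: 64.5
```

Call:
step_arm(targets="-1 0 0 -0.003 0 0 0;-1 0 0 -0.003 0 0 0;-1 0 0 -0.003 0 0 0")

```text
clock: 11.93
eef_pos: [0.5854, -0.1405, 0.0063]
tool_rot: [-0.275, 0.961, -0.0, 0.001]
ft_force: [-3.1, 0.8, 5.3]
grip_width: 0.0556
grasp_force: 65.1
```

Call:
step_arm(targets="1 0 0 0 0 0 0;1 0 0 0 0 0 0;1 0 0 0 0 0 0;1 0 0 0 0 0 0;1 0 0 0.05 0 0 0;1 0 0 0.12 0 0 0;1 0 0 0.19 0 0 0;1 0 0 0.25 0 0 0;1 0 0.08 0.25 0 0 0.1;1 0 0.16 0.25 0 0 0.2")

```text
clock: 12.77
eef_pos: [0.5873, -0.0618, 0.1331]
tool_rot: [-0.349, 0.937, -0.002, 0.003]
ft_force: [-0.3, 1.0, -0.6]
grip_width: 0.0853
grasp_force: 0.0
```

Call:
step_arm(targets="1 0.038 0.44 0 0 0 0.6;1 0.038 0.44 0 0 0 0.6;1 0.038 0.44 0 0 0 0.6;1 0.038 0.44 0 0 0 0.6;1 0.038 0.44 0 0 0 0.6;1 0.038 0.44 0 0 0 0.6;1 0.038 0.44 0 0 0 0.6;1 0.038 0.44 0 0 0 0.6;1 0.038 0.44 0 0 0 0.6")

```text
clock: 13.52
eef_pos: [0.6038, 0.1585, 0.1297]
tool_rot: [-0.559, 0.829, -0.0, -0.001]
ft_force: [-0.4, 1.1, -0.4]
grip_width: 0.0855
grasp_force: 0.0
```

```bash
python3 - <<'E'
from h import *
state(.606,.148)
im=bot.camera("wrist");t=bot.camera("top")
cv2.imwrite("pics/w3.png",np.hstack([im[:,:,::-1],cv2.resize(t[125:265,310:490,::-1],(514,400))])[:, :1154:1] if 0 else cv2.resize(np.hstack([im[:,80:580,::-1],cv2.resize(t[125:265,315:425,::-1],(314,400))]),None,fx=.98,fy=.98))
E
```

```text
tcp [0.6038 0.1585 0.1297] yang 157.91 q6 -0.93
shift [ 0.004 -0.021]
```

View pics/w3.png

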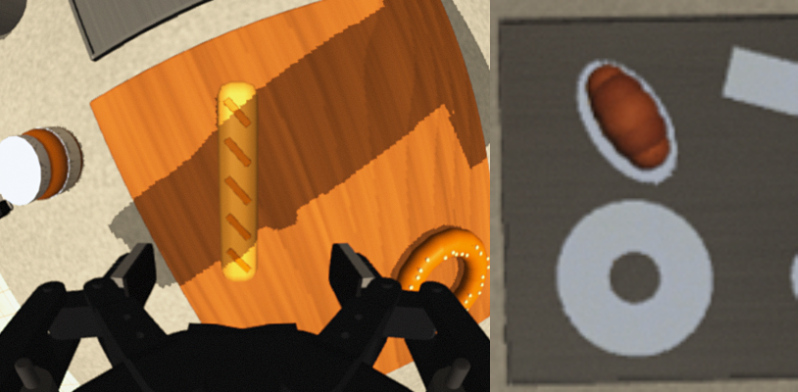

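The roll lies centred and along the oval paper. The stick is seen end to end at wrist pixels (322,85) and (324,286).

```bash
python3 - <<'E'
from h import *
a=world("wrist",[[321.8,84.7],[323.9,285.7]],.03);print(a,a.mean(0),np.linalg.norm(a[0]-a[1]),np.degrees(np.arctan2(*(a[1]-a[0])[1::-1])))
state(*a.mean(0)[:2])
E
```

```text
[[0.57155911 0.06744444 0.03      ]
 [0.63514894 0.2266922  0.03      ]] [0.60335403 0.14706832 0.03      ] 0.17147453717407024 68.23249387260915
tcp [0.604  0.1578 0.13  ] yang 157.82 q6 -0.93
shift [-0.001 -0.022]
```

Call:
step_arm(targets="1 0.002 -0.021 0 0 0 0.007;1 0.002 -0.021 -0.06 0 0 0.007;1 0.002 -0.021 -0.12 0 0 0.007;1 0.002 -0.021 -0.17 0 0 0.007;1 0.002 -0.021 -0.21 0 0 0.007;1 0.002 -0.021 -0.222 0 0 0.007;1 0.002 -0.021 -0.222 0 0 0.007;1 0.002 -0.021 -0.222 0 0 0.007")

```text
clock: 14.28
eef_pos: [0.6056, 0.1481, 0.0197]
tool_rot: [-0.561, 0.828, -0.0, 0.0]
ft_force: [-0.6, 0.3, 1.0]
grip_width: 0.0855
grasp_force: 0.0
```

Call:
step_arm(targets="-1 0 0 0 0 0 0;-1 0 0 0 0 0 0;-1 0 0 0 0 0 0;-1 0 0 0 0 0 0;-1 0 0 0 0 0 0;-1 0 0 0 0 0 0;-1 0 0 0 0 0 0")

```text
clock: 14.87
eef_pos: [0.6059, 0.1495, 0.0202]
tool_rot: [-0.561, 0.828, -0.0, 0.001]
ft_force: [-0.5, 0.5, 5.8]
grip_width: 0.0309
grasp_force: 61.6
```

```bash
python3 - <<'E'
from h import *
state(.614,-.335)
E
```

```text
tcp [0.6059 0.1495 0.0202] yang 158.29 q6 -0.95
shift [ 0.016 -0.969]
```

Call:
step_arm(targets="-1 0 0 0.07 0 0 0;-1 0 0 0.14 0 0 0;-1 0 -0.08 0.16 0 0 0;-1 0 -0.16 0.16 0 0 0.05;-1 0 -0.24 0.16 0 0 0.1;-1 0 -0.32 0.16 0 0 0.16;-1 0 -0.4 0.16 0 0 0.162;-1 0 -0.48 0.16 0 0 0.162;-1 0 -0.56 0.16 0 0 0.162;-1 0 -0.64 0.16 0 0 0.162")

```text
clock: 15.7
eef_pos: [0.6042, -0.1725, 0.0984]
tool_rot: [-0.613, 0.79, 0.001, -0.0]
ft_force: [1.8, 0.4, -0.7]
grip_width: 0.0311
grasp_force: 61.1
```

Call:
step_arm(targets="-1 0.006 -0.08 0 0 0 0;-1 0.013 -0.16 0 0 0 0;-1 0.016 -0.24 0 0 0 0;-1 0.016 -0.3 0 0 0 0;-1 0.016 -0.32 0 0 0 0;-1 0.016 -0.32 0 0 0 0;-1 0.016 -0.32 0 0 0 0;-1 0.016 -0.32 0 0 0 0")

```text
clock: 16.37
eef_pos: [0.6129, -0.3289, 0.0985]
tool_rot: [-0.613, 0.79, 0.001, -0.0]
ft_force: [0.3, 1.0, -0.6]
grip_width: 0.031
grasp_force: 61.1
```

```bash
python3 - <<'E'
from h import *
state(.614,-.333)
E
```

```text
tcp [ 0.6129 -0.3289  0.0985] yang 165.66 q6 -1.81
shift [ 0.002 -0.008]
```

Call:
step_arm(targets="-1 0.002 -0.008 -0.06 0 0 0;-1 0.002 -0.008 -0.11 0 0 0;-1 0.002 -0.008 -0.15 0 0 0;-1 0.002 -0.008 -0.165 0 0 0;-1 0.002 -0.008 -0.169 0 0 0;-1 0.002 -0.008 -0.169 0 0 0;-1 0.002 -0.008 -0.169 0 0 0")

```text
clock: 16.95
eef_pos: [0.6154, -0.3346, 0.0163]
tool_rot: [-0.613, 0.79, -0.001, 0.001]
ft_force: [0.1, -0.0, -0.1]
grip_width: 0.0308
grasp_force: 61.1
```

```bash
python3 - <<'E'
from h import *
state(.614,-.333)
E
```

```text
tcp [ 0.6154 -0.3346  0.0163] yang 165.64 q6 -1.82
shift [-0.003  0.003]
```

Call:
step_arm(targets="-1 -0.003 0.002 -0.006 0 0 0;-1 -0.003 0.002 -0.012 0 0 0;-1 -0.003 0.002 -0.017 0 0 0;-1 -0.003 0.002 -0.018 0 0 0;-1 -0.003 0.002 -0.018 0 0 0")

```text
clock: 17.37
eef_pos: [0.6132, -0.3342, 0.0073]
tool_rot: [-0.613, 0.79, -0.001, 0.001]
ft_force: [-0.3, 1.5, 4.3]
grip_width: 0.0309
grasp_force: 61.8
```

Call:
step_arm(targets="1 0 0 0 0 0 0;1 0 0 0 0 0 0;1 0 0 0 0 0 0;1 0 0 0 0 0 0;1 0 0 0.05 0 0 0;1 0 0 0.12 0 0 0;1 0 0 0.19 0 0 0;1 0 0 0.25 0 0 0;1 -0.02 0.08 0.25 0 0 -0.12;1 -0.04 0.16 0.25 0 0 -0.25")

```text
clock: 18.2
eef_pos: [0.5951, -0.2562, 0.1339]
tool_rot: [-0.529, 0.849, -0.004, 0.003]
ft_force: [0.6, 0.7, -1.2]
grip_width: 0.0858
grasp_force: 0.0
```

Call:
step_arm(targets="1 -0.22 0.76 0 0 0 -0.9;1 -0.22 0.76 0 0 0 -0.9;1 -0.22 0.76 0 0 0 -0.9;1 -0.22 0.76 0 0 0 -0.9;1 -0.22 0.76 0 0 0 -0.9;1 -0.22 0.76 0 0 0 -0.9;1 -0.22 0.76 0 0 0 -0.9;1 -0.22 0.76 0 0 0 -0.9;1 -0.22 0.76 0 0 0 -0.9;1 -0.22 0.76 0 0 0 -0.9")

```text
clock: 19.03
eef_pos: [0.481, 0.1294, 0.1307]
tool_rot: [-0.208, 0.978, 0.001, -0.0]
ft_force: [0.6, -0.5, 0.5]
grip_width: 0.0854
grasp_force: 0.0
```

```bash
python3 - <<'E'
from h import *
state(.4345,.277)
E
```

```text
tcp [0.481  0.1294 0.1307] yang 113.98 q6 -0.16
shift [-0.093  0.295]
```

Call:
step_arm(targets="1 -0.093 0.295 0 0 0 -0.533;1 -0.093 0.295 0 0 0 -0.533;1 -0.093 0.295 0 0 0 -0.533;1 -0.093 0.295 0 0 0 -0.533;1 -0.093 0.295 0 0 0 -0.533;1 -0.093 0.295 0 0 0 -0.533;1 -0.093 0.295 0 0 0 -0.533")

```text
clock: 19.62
eef_pos: [0.4358, 0.2736, 0.1303]
tool_rot: [0.001, 1.0, -0.0, -0.0]
ft_force: [-0.3, 0.1, 0.4]
grip_width: 0.0855
grasp_force: 0.0
```

```bash
python3 - <<'E'
from h import *
state(.4345,.277)
im=bot.camera("wrist");t=bot.camera("top")
cv2.imwrite("pics/w4.png",np.hstack([im[:,120:620,::-1],cv2.resize(t[125:265,385:490,::-1],(300,400))]))
E
```

```text
tcp [0.4358 0.2736 0.1303] yang 89.94 q6 0.56
shift [-0.003  0.007]
```

View pics/w4.png

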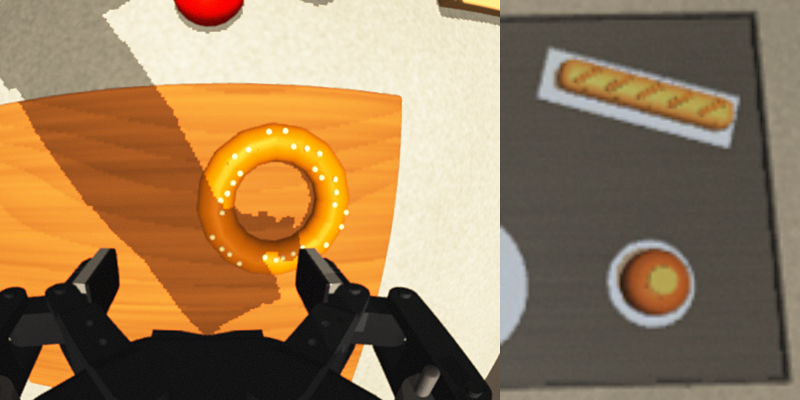

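The stick lies on its long paper, perhaps a little towards the right end. I measure it, along with the ring, whose outline spans columns 318 to 468 and rows 124 to 274.

```bash
python3 - <<'E'
from h import *
c,_=[None,None]
th=np.linspace(0,6.28,40);print("ring",world("wrist",np.c_[393+75*np.cos(th),199+75*np.sin(th)],.031)[:-1].mean(0))
im=bot.camera("top");hsv=cv2.cvtColor(im,cv2.COLOR_RGB2HSV)
def reg(m,b):
    o=np.zeros((400,640),np.uint8);o[b[1]:b[3],b[0]:b[2]]=m[b[1]:b[3],b[0]:b[2]];return o
s=hsv[:,:,1]>75
print("stick",shape("top",reg(s,(395,138,476,182)),.017));print("roll",shape("top",reg(s,(338,140,388,196)),.023));print("bun",shape("top",reg(s,(415,200,464,246)),.02))
w=(im.min(2)>150)|s
print("paper+stick",shape("top",reg(w,(395,138,476,182)),.004))
state()
E
```

```text
ring [0.43431093 0.32787484 0.031     ]
stick (array([ 0.6144, -0.3365]), array([0.1739, 0.0328]), 75.8)
roll (array([ 0.5863, -0.1395]), array([0.11  , 0.0578]), 32.1)
bun (array([ 0.4345, -0.3376]), array([0.0585, 0.0668]), 87.8)
paper+stick (array([ 0.6138, -0.3344]), array([0.1886, 0.0507]), 75.5)
tcp [0.4365 0.2723 0.1305] yang 89.72 q6 0.56
```

All three are within about 2.5 mm of their papers' centres. Next is the ring.

Call:
step_arm(targets="0.5 -0.003 0.009 -0.04 0 0 0;0.5 -0.003 0.009 -0.1 0 0 0;0.5 -0.003 0.009 -0.15 0 0 0;0.5 -0.003 0.009 -0.19 0 0 0;0.5 -0.003 0.009 -0.215 0 0 0;0.5 -0.003 0.009 -0.222 0 0 0;0.5 -0.003 0.009 -0.222 0 0 0;0.5 -0.003 0.009 -0.222 0 0 0")

```text
clock: 20.43
eef_pos: [0.4354, 0.2776, 0.0201]
tool_rot: [0.002, 1.0, 0.0, 0.0]
ft_force: [0.4, -0.2, 0.7]
grip_width: 0.0641
grasp_force: 0.0
```

Call:
step_arm(targets="-1 0 0 0 0 0 0;-1 0 0 0 0 0 0;-1 0 0 0 0 0 0;-1 0 0 0 0 0 0;-1 0 0 0 0 0 0;-1 0 0 0 0 0 0")

```text
clock: 20.93
eef_pos: [0.4356, 0.2785, 0.0211]
tool_rot: [0.001, 1.0, 0.0, 0.001]
ft_force: [-0.1, -1.3, 5.5]
grip_width: 0.0291
grasp_force: 56.9
```

```bash
python3 - <<'E'
from h import *
state(.432,-.1975)
E
```

```text
tcp [0.4356 0.2785 0.0211] yang 89.83 q6 0.57
shift [-0.007 -0.952]
```

Call:
step_arm(targets="-1 0 0 0.06 0 0 0;-1 0 0 0.13 0 0 0;-1 0 -0.08 0.16 0 0 0;-1 0 -0.16 0.16 0 0 0;-1 0 -0.24 0.16 0 0 0;-1 0 -0.32 0.16 0 0 0;-1 0 -0.4 0.16 0 0 0;-1 0 -0.48 0.16 0 0 0;-1 0 -0.56 0.16 0 0 0;-1 0 -0.64 0.16 0 0 0")

```text
clock: 21.77
eef_pos: [0.4343, -0.0436, 0.1001]
tool_rot: [0.001, 1.0, -0.0, 0.001]
ft_force: [0.4, 0.3, -1.3]
grip_width: 0.0288
grasp_force: 57.9
```

Call:
step_arm(targets="-1 0 -0.08 0 0 0 0;-1 -0.005 -0.16 0 0 0 0;-1 -0.005 -0.24 0 0 0 0;-1 -0.005 -0.29 0 0 0 0;-1 -0.005 -0.3 0 0 0 0;-1 -0.005 -0.3 0 0 0 0;-1 -0.005 -0.3 0 0 0 0")

```text
clock: 22.35
eef_pos: [0.4317, -0.1914, 0.0996]
tool_rot: [0.002, 1.0, 0.0, -0.0]
ft_force: [0.4, 0.1, -1.2]
grip_width: 0.0293
grasp_force: 58.0
```

```bash
python3 - <<'E'
from h import *
state(.433,-.1976)
E
```

```text
tcp [ 0.4317 -0.1914  0.0996] yang 89.81 q6 -0.41
shift [ 0.003 -0.012]
```

Call:
step_arm(targets="-1 0.002 -0.012 -0.06 0 0 0;-1 0.002 -0.012 -0.11 0 0 0;-1 0.002 -0.012 -0.15 0 0 0;-1 0.002 -0.012 -0.165 0 0 0;-1 0.002 -0.012 -0.168 0 0 0;-1 0.002 -0.012 -0.168 0 0 0;-1 0.002 -0.012 -0.168 0 0 0")

```text
clock: 22.93
eef_pos: [0.4342, -0.1976, 0.0167]
tool_rot: [0.001, 1.0, -0.0, 0.001]
ft_force: [0.6, -0.5, -1.5]
grip_width: 0.0292
grasp_force: 57.9
```

```bash
python3 - <<'E'
from h import *
state(.433,-.1976)
E
```

```text
tcp [ 0.4342 -0.1976  0.0167] yang 89.9 q6 -0.43
shift [-0.002  0.   ]
```

Call:
step_arm(targets="-1 -0.002 0 -0.006 0 0 0;-1 -0.002 0 -0.012 0 0 0;-1 -0.002 0 -0.016 0 0 0;-1 -0.002 0 -0.018 0 0 0;-1 -0.002 0 -0.018 0 0 0")

```text
clock: 23.35
eef_pos: [0.4325, -0.1981, 0.008]
tool_rot: [0.002, 1.0, -0.0, 0.001]
ft_force: [-2.4, 0.9, 9.2]
grip_width: 0.0294
grasp_force: 59.0
```

Contact is made, so I release, lift and withdraw over the empty board.

Call:
step_arm(targets="0.3 0 0 0 0 0 0;0.3 0 0 0 0 0 0;0.3 0 0 0 0 0 0;0.3 0 0 0 0 0 0;0.3 0 0 0.05 0 0 0;0.3 0 0 0.12 0 0 0;0.3 0 0 0.2 0 0 0;0.3 0 0 0.28 0 0 0;0.3 0 0.08 0.28 0 0 0;0.3 0 0.16 0.28 0 0 0")

```text
clock: 24.18
eef_pos: [0.4347, -0.1192, 0.1496]
tool_rot: [0.004, 1.0, -0.001, 0.004]
ft_force: [0.1, 1.6, -0.7]
grip_width: 0.0553
grasp_force: 0.0
```

Call:
step_arm(targets="0.3 0 0.5 0 0 0 0;0.3 0 0.5 0 0 0 0;0.3 0 0.5 0 0 0 0;0.3 0 0.5 0 0 0 0;0.3 0 0.5 0 0 0 0;0.3 0 0.5 0 0 0 0;0.3 0 0.5 0 0 0 0;0.3 0 0.5 0 0 0 0")

```text
clock: 24.85
eef_pos: [0.4316, 0.1343, 0.1463]
tool_rot: [-0.001, 1.0, -0.0, -0.0]
ft_force: [0.2, -0.4, -0.5]
grip_width: 0.0557
grasp_force: 0.0
```

```bash
python3 - <<'E'
from h import *
t=bot.camera("top");state()
cv2.imwrite("pics/t5.png",cv2.resize(t[80:270,270:500,::-1],None,fx=3,fy=3,interpolation=cv2.INTER_CUBIC))
hsv=cv2.cvtColor(t,cv2.COLOR_RGB2HSV);m=np.zeros((400,640),np.uint8);m[188:258,328:404]=hsv[188:258,328:404,1]>75
print("ring",shape("top",m,.018))
E
```

```text
tcp [0.4316 0.1328 0.1462] yang 89.99 q6 0.3
ring (array([ 0.4344, -0.1485]), array([0.1249, 0.128 ]), 76.8)
```

View pics/t5.png

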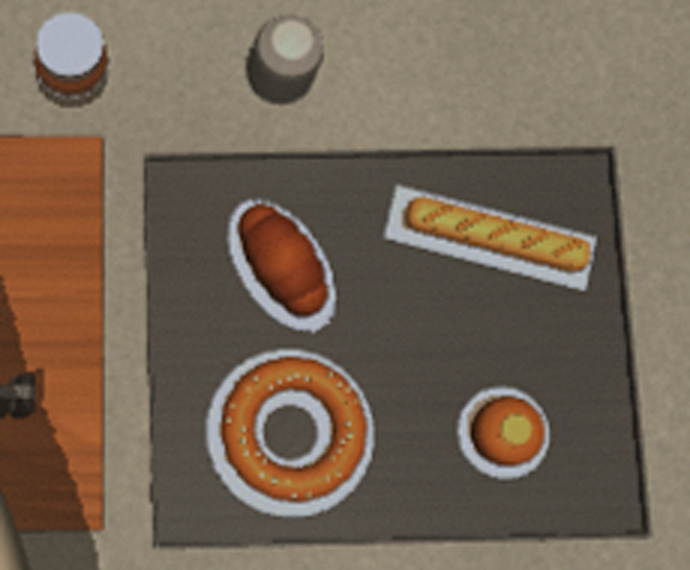

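All four breads are centred on their papers, with the jar and shaker untouched.

```bash
python3 -c "
from workcell import bot
print(bot.job_done())"
```

```text
the job is handed in; nothing more can be done
None
```

All four breads are on their own papers, measured within about 2.5 mm of centre and with the long ones aligned; the jar, shaker and red look-alikes were left alone, and the job was handed in at about 25 s.

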